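# Seat and lock the keyed cell insert in the soil analyser

### The job

Take the blue keyed cell insert from the black foam tray and set it in the analyser's pocket with its white dot toward the red locking knob, gently shuffling it about until its foot drops into the seat and its flange is fully home, flush with the top of the analyser. Then let go of it and push the red knob all the way toward the pocket, so that the steel slide locks the insert in. Never press or knock the insert hard on the analyser, and leave the bottle, the jar and the rubber bulb as they stand.

Things in the scene. Friction and masses are not known exactly. Their poses are not given: they have to be found in the camera images.
- insert: Blue keyed insert, loose, 110 to 210 g. Origin: centre of its foot's underside, z up. Aluminium foot 40 (x) by 28 (y) mm, 12 high; at the middle of its +x end a key 10 wide (y) stands out 6 more, as high as the foot. Blue flange 66 (x) by 48 (y) mm from z = 12 to 20, white dot on it at x = +24 (key side).
- tab (a point): Middle of the top of the insert's grip tab, 54 mm above the insert's origin, axes as the insert's. The tab is 24 (x) by 16 (y) mm and 34 mm tall (down to the flange): pinch it across y.
- analyser: Grey-topped bench analyser, fixed, 70 mm high; origin on its underside, below the pocket's centre; x points from the pocket to the red knob. Spans x = -85 to 145, y = -85 to 165 mm; screen on the +y part. In its frame the insert's origin is at z = 62 mm when its foot stands on the seat plate, at z = 50 when fully home (flange on the plate, flush with the top).
- well (a point): Centre of the mouth of the open pocket, level with the analyser's top, same axes. The pocket is 84 (x) by 68 (y) mm and 8 mm deep, its floor the seat plate. Not the centre of the keyed hole.
- pocket_floor (a point): Centre of the pocket's floor, 8 mm below well, same axes. The floor is a sprung aluminium seat plate: it sinks under 4 to 10 N, at most 5 mm, then stops hard. Its keyed hole fits the insert's foot with 1.5 mm play all round, key to +x, square with the analyser, over 12 mm deep; the hole is off this point by up to 6 mm in x and 6 in y, not measured: find it by feel.
- latch (a joint): Travel of the steel locking slide toward the pocket (the analyser's -x), in m: 0 open, 0.024 at its stop, locked. Stays where left; about 1.5 N moves it slowly (8 N more per m/s). Its plate, 5 mm thick, 30 wide, runs 2 mm above the analyser's top and cannot pass an insert that is not home.
- latch_knob (a point): Middle of the top of the slide's red knob, axes as the analyser's. The knob is 22 (x) by 16 (y) mm, its top 41 mm and its foot 7 mm above the analyser's top. Open, it is 86 mm from the pocket's centre along +x; nothing else stands beside it or beyond it on the analyser.
- tray: Black foam tray, fixed, 170 by 200 mm, 20 mm high; origin at the centre of its underside.
- reagent: Amber reagent bottle, upright, 52 mm diameter, 100 mm tall; origin at the centre of its underside. Bystander.
- soil_jar: Terracotta-coloured jar with white cap, upright, 68 mm diameter, 85 mm tall; origin at the centre of its underside. Bystander.
- bulb: Red rubber bulb standing nozzle up, 54 mm diameter, 85 mm tall; origin at the centre of its underside. Bystander.
Not all that is in view belongs to the job. Leave any green or turquoise look-alike of the insert alone.

How it is judged:
On the way, in this order (a step that is already met when the one before it is completed fails the run):
1. the insert is fully home in the pocket (within 2 mm of its seated height), upright and square with the analyser, and released (z of insert in the frame of analyser between 0.046 and 0.052 m and horizontal distance between insert and well below 0.012 m and angle between insert's own z axis and vertical below 0.06 rad and angle between the x axis of insert and the x axis of analyser, either way round below 0.15 rad and contact force between the fingers and insert below 0.05 N), for 0.2 s.
2. the locking slide is pushed at least 21 mm toward the pocket (value of joint latch above 0.021 m), for 0.1 s.
At the end, for the whole second after the job is handed in: The insert rests in the analyser's pocket, its origin within 12 mm (horizontally) of the pocket's centre and at a height of 46 to 52 mm in the analyser's frame (50 is fully home), upright within 0.06 rad and square within 0.15 rad, and still; the locking slide is at 21 mm or more; nothing is held (z of insert in the frame of analyser between 0.046 and 0.052 m and horizontal distance between insert and well below 0.012 m and angle between insert's own z axis and vertical below 0.06 rad and angle between the x axis of insert and the x axis of analyser, either way round below 0.15 rad and value of joint latch above 0.021 m and linear speed of insert below 0.01 m/s); the robot touches nothing.
It fails at once if the insert is pressed or knocked on the analyser with more than 25 N (contact force between insert and analyser above 25 N).
It fails at once if the reagent bottle is moved more than 20 mm (distance of reagent from where it was at the start of the episode above 0.02 m).
It fails at once if the jar is moved more than 20 mm (distance of soil_jar from where it was at the start of the episode above 0.02 m).
It fails at once if the bulb is moved more than 20 mm (distance of bulb from where it was at the start of the episode above 0.02 m).
It also fails if it takes over 72 s, if anything falls off the work surface, if the arm or the gripper's body presses on something with over 40 N, if the wrist force passes 120 N, or if a joint passes its speed limit or range.

### The arm

A 6-joint arm with a two-finger parallel gripper is mounted at the origin on the work surface. World frame = base frame: x ahead of the robot, y to its left, z up, the work surface at z = 0. Lengths are in m, angles in rad, forces in N, time in s.
With the tool pointing down it reaches from about 0.35 to 0.8 m from the base axis. Payload 7.3 kg.
Tool frame: the origin (TCP) lies between the finger pads; the fingertips stand 25 mm ahead of it and the grasp point (between the pads) lies 6 mm ahead of it (r.tip_extent is the distance from the TCP to the fingertips, in m); z points along the fingers, y is the line along which they close (so a half turn about z gives the same grasp; the last joint's range is limited). The gripper opens to 85 mm and grips with 20 to 120 N. Pads are 22 mm wide; open, the fingers measure 114 mm over their backs; the gripper's body (76 mm by 85 mm) begins 54 mm behind the grasp point. The pads swing forward as they close: fully open they stand 13 mm farther back than shut.
Start: joints at [1.159, 0.342, 1.524, -0, 1.275, -0.146], TCP at [0.138, 0.507, 0.232] pointing down, gripper open.
Joint ranges: [-2.53, 2.53], [-0.77, 2.02], [0.04, 2.7], [-1, 4.14], [0.28, 2.66], [-3.11, 3.11]. Speed limits (rad/s): [2.57, 2.57, 3.14, 3.14, 3.14, 3.14].

### API

Orientations are given as a unit quaternion [x, y, z, w].
In Python, from workcell import r, command_gripper, optics gives the robot as it stands. The module is installed in compiled form; this text tells all that it offers. Calls block until the motion is done:
- r.reach(position, orientation): joint-space move of the TCP to a pose.
- r.move_straight(position, orientation=None, speed=0.15, max_force=None): straight line of the TCP; orientation=None keeps the orientation; speed is the mean speed in m/s. With max_force (N) it stops when the force on the tool has changed by that much, and returns True; else False.
- r.movej(angles): joint-space move.
- command_gripper(opening, force=None): finger opening in m; force is the grip in N (None keeps the last); returns when the fingers have stopped.
- r.hold(seconds).
- r.solve_ik(position, orientation): joint angles nearest the present ones, or None.
- r.read_state(): the state.
- optics.get_image(name): name is "scene" or "top"; returns (picture, depth): 384x512x3 uint8, red, green, blue; 384x512 float32, m along the optical axis (not along the pixel's ray), 0 where there is no reading.
- optics.camera_model(name): a dict with "K" (3x3 intrinsics, pixels), "R" (3x3) and "t" (3): a world point X has camera coordinates R X + t. Camera axes: x right, y down, z forward; pixel columns grow to the right and rows downward; lengths in m; the calibration is good to about 2 mm. A picture is of the moment at which its call begins. camera_model takes no time and is no camera call.
A pose or a line that the arm cannot do raises r.PlanningError and nothing moves.
- r.finish_job(): hands the job in; it is judged then, once.
The state is a dict: "time_s": time; "joint_positions": joint angles; "dq": joint speeds; "tau": joint torques, N m; "eef_pos": TCP position; "eef_rot": TCP orientation; "contact_force": force on the tool from outside, world axes, zero at the start; "torque": the same for the moment, N m; "grip_width": finger opening in m; "grip_force": force on a finger pad.
Only numpy, scipy, OpenCV 4.12 (cv2) and the standard library are available. Lean on these libraries where they do the work, as an engineer would, in place of code of your own. Each camera call takes 0.05 s, during which the arm holds its last target. There are 200 camera calls.

## Working session

There is one attempt and no reset: what is moved stays moved. The work goes in short steps, each a Python script; the robot and the scene stay as the last script left them, time stands still between calls to the robot, and variables do not carry over. Pictures are saved under pics/ and viewed, at most 10 in all, crops included, and the job is handed in when it is done.

```bash
mkdir -p pics
python3 - <<'E'
from workcell import r, optics
import cv2, numpy as np
for n in ("scene","top"):
    im,d=optics.get_image(n); np.savez(f"{n}0.npz",im=im,d=d,**optics.camera_model(n))
    cv2.imwrite(f"pics/{n}0.png",cv2.resize(im[:,:,::-1],None,fx=1.5,fy=1.5)); m=optics.camera_model(n); print(n,m["K"].tolist(),(-m["R"].T@m["t"]).round(3),m["R"].round(2).tolist())
s=r.read_state(); print(s["time_s"],s["eef_rot"],s["contact_force"])
E
```

```text
scene [[372.56363638085855, 0.0, 259.9528268956912], [0.0, 372.56363638085855, 189.6919515774515], [0.0, 0.0, 1.0]] [ 1.029 -0.533  0.646] [[0.8, 0.6, -0.01], [0.34, -0.46, -0.82], [-0.5, 0.65, -0.57]]
top [[355.27750672030265, 0.0, 259.4274162747219], [0.0, 355.27750672030265, 193.66290220793505], [0.0, 0.0, 1.0]] [0.472 0.077 0.938] [[0.01, -1.0, -0.0], [-0.99, -0.01, -0.11], [0.11, 0.0, -0.99]]
0.1 [ 1.32517647e-01  9.91180391e-01 -6.81043656e-04 -2.05794944e-04] [ 1.51308735 -0.13735187  0.16898996]
```

View pics/scene0.png

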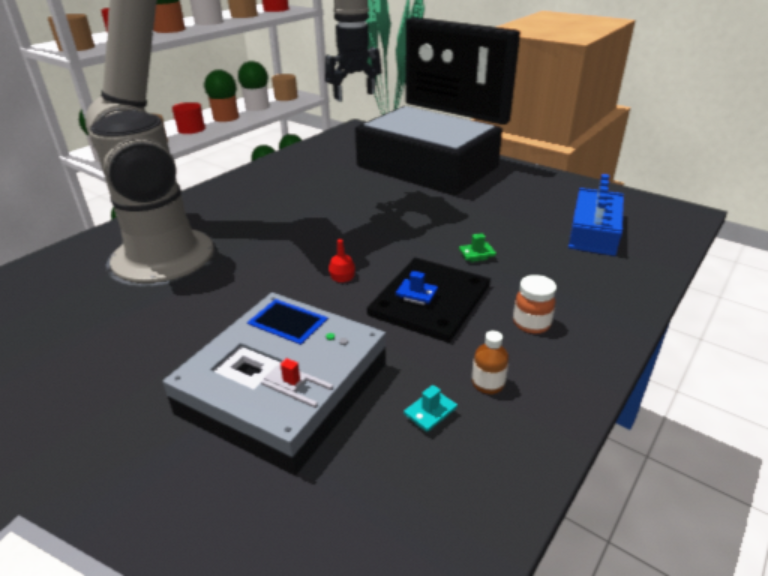

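View pics/top0.png

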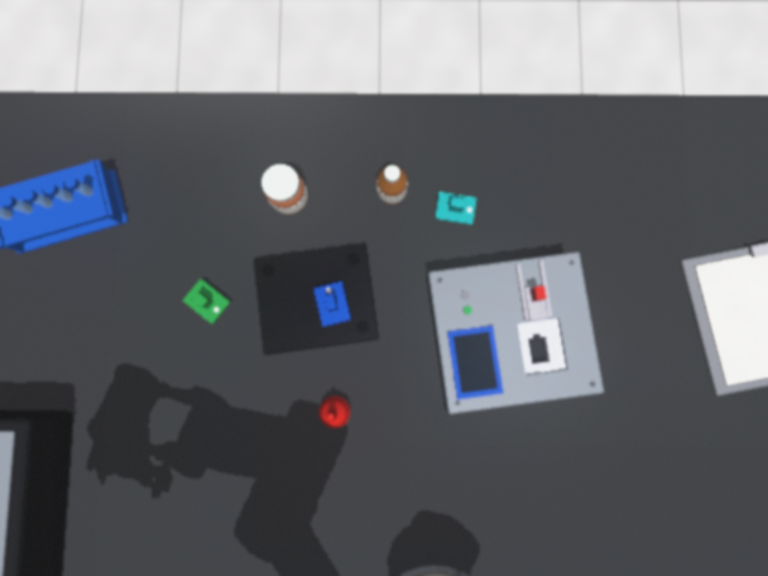

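The overview shows the blue insert on the tray at (332,303) with its dot toward image-up. The analyser pocket is at (541,347), its dark keyed hole at (539,349) and the red knob at (539,293). The bulb is at (335,411). Next I rectify the plan views to measure these.

```bash
cat > h.py <<'E'
import numpy as np, cv2
def load(n): return dict(np.load(n))
def pts(D):
    d=D["d"]; v,u=np.mgrid[:d.shape[0],:d.shape[1]]
    c=np.stack([(u-D["K"][0,2])/D["K"][0,0]*d,(v-D["K"][1,2])/D["K"][1,1]*d,d],-1)
    return (c-D["t"])@D["R"]      # world
def rect(D,cx,cy,z,half=.06,n=380,yaw=0):
    """plane z resampled; image right = -y', up = +x' (frame turned by yaw about (cx,cy))"""
    s=2*half/n; j,i=np.meshgrid(np.arange(n),np.arange(n)); a=half-(i+.5)*s; b=half-(j+.5)*s
    X=np.stack([cx+a*np.cos(yaw)-b*np.sin(yaw),cy+a*np.sin(yaw)+b*np.cos(yaw),np.full_like(a,z)],-1)
    c=X@D["R"].T+D["t"]; p=c@D["K"].T; p=(p[...,:2]/p[...,2:]).astype(np.float32)
    return cv2.remap(D["im"],p[...,0],p[...,1],cv2.INTER_CUBIC)
E
python3 - <<'E'
from h import *
T=load("top0.npz");S=load("scene0.npz")
for nm,D in(("top",T),("scene",S)):
    P=pts(D); h=cv2.cvtColor(D["im"],cv2.COLOR_RGB2HSV).astype(int); d=D["d"]>0
    inA=d&(P[...,0]>.2)&(P[...,0]<.75)&(P[...,1]>-.4)&(P[...,1]<.4)
    top=inA&(P[...,1]<0)&(abs(P[...,2]-.07)<.004)&(h[...,1]<90)&(h[...,2]>80)
    rc=cv2.minAreaRect(P[top][:,:2].astype(np.float32)*1000); print(nm,"analyser top",rc,np.median(P[top][:,2]))
    print(cv2.boxPoints(rc).round().tolist())
    blue=inA&(h[...,0]>108)&(h[...,0]<125)&(h[...,1]>150)&(P[...,1]>.05)&(P[...,1]<.3)
    B=P[blue]; print("blue n",len(B),"z pct",np.percentile(B[:,2],[2,20,50,80,98]).round(4))
    F=B[B[:,2]<np.percentile(B[:,2],20)+.008]; print(" flange",cv2.minAreaRect(F[:,:2].astype(np.float32)*1000)); 
    q=B[B[:,2]>B[:,2].max()-.006]; print(" tabtop",len(q),q.mean(0).round(4))
    red=inA&((h[...,0]<5)|(h[...,0]>175))&(h[...,1]>170)&(h[...,2]>60)
    k=P[red&(P[...,1]<0)]; k=k[k[:,2]>.1]; print("knobtop",len(k),k.mean(0).round(4),k[:,2].max())
    k=P[red&(P[...,1]>0)]; print("bulb",k.mean(0).round(3),k[:,2].max())
    if nm=="top":
        tr=inA&(abs(P[...,2]-.02)<.005)&(h[...,2]<60)&(P[...,1]>.03)&(P[...,1]<.3); print("tray",cv2.minAreaRect(P[tr][:,:2].astype(np.float32)*1000))
E
```

```text
top analyser top ((506.27001953125, -126.00238037109375), (230.063232421875, 250.74761962890625), 7.947580337524414) 0.0692587287743365
[[375.0, -18.0], [410.0, -266.0], [638.0, -234.0], [603.0, 14.0]]
blue n 545 z pct [0.0179 0.0373 0.0394 0.0414 0.0744]
 flange ((554.3943481445312, 178.719482421875), (71.91788482666016, 53.23889923095703), 14.403348922729492)
 tabtop 40 [0.5519 0.1768 0.0739]
knobtop 32 [ 0.5647 -0.1553  0.11  ] 0.11251021298858531
bulb [0.372 0.168 0.044] 0.08597499447041672
tray ((563.8728637695312, 207.7449493408203), (170.3271484375, 199.30307006835938), 8.033638954162598)
scene analyser top ((506.2525329589844, -128.88494873046875), (233.5736846923828, 253.18572998046875), 7.94476842880249) 0.0709511085393622
[[373.0, -20.0], [408.0, -270.0], [639.0, -238.0], [604.0, 13.0]]
blue n 406 z pct [0.0199 0.0356 0.0412 0.0567 0.0757]
 flange ((538.814208984375, 204.30747985839844), (78.77252197265625, 117.96855163574219), 13.879104614257812)
 tabtop 37 [0.554  0.1724 0.0745]
knobtop 79 [ 0.5705 -0.163   0.1088] 0.11386887464865678
bulb [0.377 0.163 0.033] 0.08788272381715813
```

Run:
```python
from h import *
T=load("top0.npz");S=load("scene0.npz")
yaw=np.radians(7.95)
a=[]
for D in(T,S):
    R=rect(D,.4821,-.1713,.062,.06,380,yaw)
    cv2.drawMarker(R,(190,190),(255,0,0),0,12,1)
    for k in range(1,12): cv2.line(R,(0,int(k*380/12)),(6,int(k*380/12)),(255,0,0),1); cv2.line(R,(int(k*380/12),0),(int(k*380/12),6),(255,0,0),1)
    a.append(R)
cv2.imwrite("pics/hole.png",np.hstack(a)[:,:,::-1])
# hole + white plate estimates
for nm,D in(("top",T),("scene",S)):
    R=rect(D,.4821,-.1713,.062,.06,600,yaw); g=cv2.cvtColor(R,cv2.COLOR_RGB2GRAY); c=g[80:520,120:480]
    m=(c<120).astype(np.uint8); n,l,st,ce=cv2.connectedComponentsWithStats(m)
    for i in range(1,n):
        if st[i,4]>3000:
            x,y,w,h,A=st[i]; print(nm,"x range mm",(300-(80+y+h))*.2,(300-(80+y))*.2,"y range",(300-(120+x+w))*.2,(300-(120+x))*.2,A*.04)
```

```text
top x range mm -24.200000000000003 20.0 y range -6.2 20.200000000000003 1036.24
scene x range mm -23.6 22.0 y range -9.8 16.2 906.96
scene x range mm -44.0 -36.2 y range -28.200000000000003 36.0 164.20000000000002
```

View pics/hole.png

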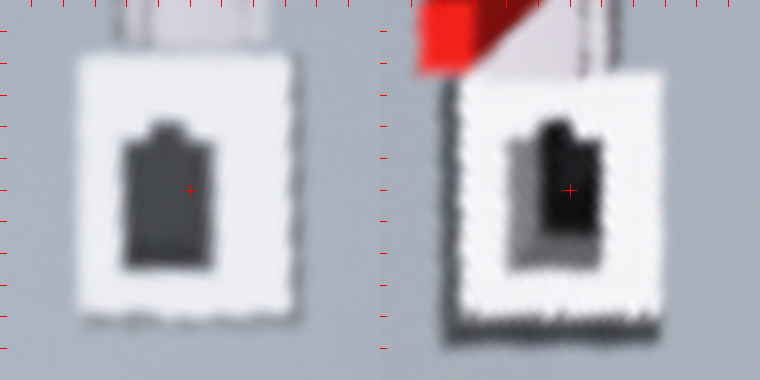

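The hole shows in both views. Averaged, it is about (-4.8, +5.9) mm off the pocket centre in the analyser frame. The tool can go and grasp the insert now.

```bash
cat >> h.py <<'E'
from scipy.spatial.transform import Rotation as Ro
def quat(yaw):   # tool down, tool y along the part's y
    x=np.array([-np.cos(yaw),-np.sin(yaw),0]); z=np.array([0,0,-1.])
    return Ro.from_matrix(np.stack([x,np.cross(z,x),z],1)).as_quat()
YA=np.radians(7.95); WELL=np.array([.4821,-.1713]); RA=np.array([[np.cos(YA),-np.sin(YA)],[np.sin(YA),np.cos(YA)]])
def aw(x,y): return WELL+RA@[x,y]   # analyser frame (m) -> world
E
python3 - <<'E'
from workcell import r, command_gripper, optics
from h import *
q=quat(np.radians(14.4)); p=[.5535,.1755]
command_gripper(.05,40)
r.reach([*p,.15],q); r.move_straight([*p,.068],speed=.08,max_force=15)
print(r.read_state()["eef_pos"])
im,d=optics.get_image("top"); np.savez("top1.npz",im=im,d=d,**optics.camera_model("top"))
command_gripper(0,40); s=r.read_state(); print(s["time_s"],s["grip_width"],s["grip_force"],s["contact_force"])
r.move_straight([*p,.16],speed=.12); r.hold(.2); s=r.read_state(); print(s["time_s"],s["grip_width"],s["contact_force"],s["torque"])
r.reach([*aw(-.0047,.006),.16],quat(YA)); r.move_straight([*aw(-.0047,.006),.126],speed=.08)
r.hold(.2); s=r.read_state(); print(s["time_s"],s["eef_pos"],s["contact_force"],s["torque"])
a=[]
for n in ("scene","top"):
    im,d=optics.get_image(n); np.savez(f"{n}2.npz",im=im,d=d,**optics.camera_model(n))
    a.append(im)
D=load("scene2.npz"); c=D["K"]@(D["R"]@[.48,-.165,.09]+D["t"]); u,v=(c[:2]/c[2]).astype(int)
D=load("top2.npz"); c=D["K"]@(D["R"]@[.48,-.165,.09]+D["t"]); u2,v2=(c[:2]/c[2]).astype(int)
cv2.imwrite("pics/hover.png",np.hstack([cv2.resize(x[vv-48:vv+48,uu-48:uu+48],(384,384),interpolation=cv2.INTER_CUBIC) for x,uu,vv in((a[0],u,v),(a[1],u2,v2))])[:,:,::-1])
E
```

```text
[0.55387647 0.17559313 0.06855478]
4.1083 0.0148442333196272 40.00660479068756 [-0.87990076  0.48595147  3.29280788]
5.225 0.014447071484945095 [-0.58270987  0.70079545 -2.15829192] [-0.03613048  0.04304631 -0.03511581]
7.3167 [ 0.4769727  -0.16614215  0.12655596] [ 0.52795146 -0.12145199 -2.26842435] [-0.01341041 -0.02551119  0.02406955]
```

View pics/hover.png

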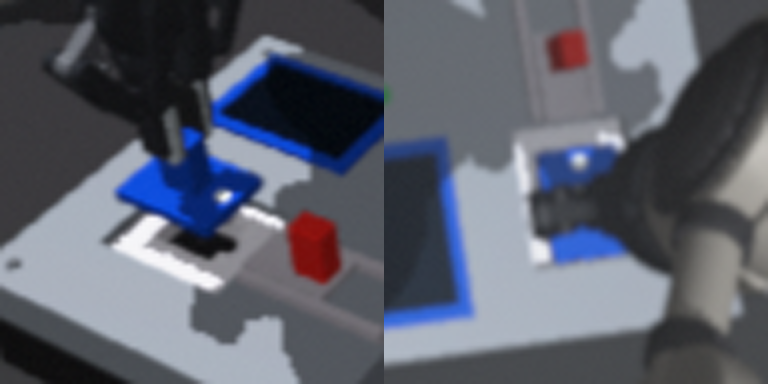

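The insert is held upright over the pocket, its dot (scene 225,195) toward the red knob, and the foot roughly over the hole. Next is a gentle peck search.

```bash
cat > peck.py <<'E'
from workcell import r
from h import *
def peck(x,y,zt=.103,f=4,top=.1125,dyaw=0):
    p=aw(x,y); q=quat(YA+dyaw)
    if r.read_state()["eef_pos"][2]<top-.0005: r.move_straight([*r.read_state()["eef_pos"][:2],top],speed=.04)
    r.move_straight([*p,top],q,speed=.03)
    r.hold(.1); f0=r.read_state()["contact_force"]
    hit=r.move_straight([*p,zt],q,speed=.015,max_force=f); s=r.read_state()
    print("%.1f %.1f hit %d z %.4f t %.1f"%(x*1e3,y*1e3,hit,s["eef_pos"][2],s["time_s"]),"dF",(s["contact_force"]-f0).round(1),"M",s["torque"].round(2),"xyerr mm",((np.array(s["eef_pos"][:2])-p)*1e3).round(1))
    return hit
E
python3 - <<'E'
from peck import *
D=load("scene2.npz"); P=pts(D); h=cv2.cvtColor(D["im"],cv2.COLOR_RGB2HSV).astype(int)
m=(h[...,0]>108)&(h[...,0]<125)&(h[...,1]>150)&(abs(P[...,2]-.098)<.006)&(np.hypot(P[...,0]-.48,P[...,1]+.166)<.06)
L=(P[m][:,:2]-WELL)@RA*1e3; print("flange",len(L),cv2.minAreaRect(L.astype(np.float32)),np.median(P[m][:,2]))
x0,y0=-.0047,.006
for dx,dy in [(0,0),(2,0),(-2,0),(0,-2),(0,2)]:
    if not peck(x0+dx*1e-3,y0+dy*1e-3): break
E
```

```text
flange 347 ((-3.512348175048828, 3.658905029296875), (64.83938598632812, 49.24163055419922), 0.7134621143341064) 0.09890186919546876
-4.7 6.0 hit 0 z 0.1030 t 8.9 dF [-2.   0.8  0.4] M [-0.    0.03 -0.02] xyerr mm [ 0.1 -0. ]
```

Run:
```python
from workcell import r, command_gripper, optics
from h import *
p=aw(-.0047,.006); q=quat(YA)
hit=r.move_straight([*p,.0955],q,speed=.012,max_force=4); s=r.read_state(); print(hit,s["eef_pos"],s["contact_force"],s["torque"].round(2),s["time_s"])
if s["eef_pos"][2]<.1:
    command_gripper(.045); r.hold(.3); s=r.read_state(); print(s["contact_force"],s["grip_width"])
    r.move_straight([*p,.17],speed=.12); r.reach([.45,.02,.25],q)
D=[]
for n in ("scene","top"):
    im,d=optics.get_image(n); np.savez(f"{n}3.npz",im=im,d=d,**optics.camera_model(n)); D.append(load(f"{n}3.npz"))
for E_ in D:
    P=pts(E_); h=cv2.cvtColor(E_["im"],cv2.COLOR_RGB2HSV).astype(int); L=(P[...,:2]-WELL)@RA*1e3
    m=(h[...,0]>108)&(h[...,0]<125)&(h[...,1]>150)&(abs(L[...,0])<50)&(abs(L[...,1])<42)
    z=P[...,2][m]; f=m&(P[...,2]<np.percentile(z,30)+.006); a=np.hypot(L[...,0],L[...,1])
    print("flange z",np.median(P[...,2][f]).round(4),"tab max",z.max().round(4),cv2.minAreaRect(L[f].astype(np.float32)))
S,T=D
cv2.imwrite("pics/seated.png",np.hstack([rect(S,*WELL,.07,.12,390,YA),rect(T,*WELL,.07,.12,390,YA)])[:,:,::-1]); print(r.read_state()["time_s"])
```

```text
True [ 0.47660764 -0.16590386  0.09715304] [-0.18347673  0.3185704   3.31846679] [-0.08 -0.1   0.  ] 9.4
[-0.15809052  0.23207884 -0.3372411 ] 0.04535566351955839
flange z 0.0709 tab max 0.107 ((-4.82261848449707, 7.092763900756836), (54.01215362548828, 66.69097137451172), 89.1186752319336)Traceback (most recent call last):
  File "<stdin>", line 14, in <module>
    return _quantile_unchecked(
        a, q, axis, out, overwrite_input, method, keepdims, weights)
    return _ureduce(a,
                    func=_quantile_ureduce_func,
    ...<5 lines>...
                    overwrite_input=overwrite_input,
                    method=method)
    r = func(a, **kwargs)
    result = _quantile(arr,
                       quantiles=q,
    ...<2 lines>...
                       out=out,
                       weights=wgt)
    slices_having_nans = np.isnan(arr[-1, ...])
                                  ~~~^^^^^^^^^
IndexError: index -1 is out of bounds for axis 0 with size 0
```

The flange height matches the analyser's top (0.0709 against 0.0710), so the insert is home and released. The top view is blocked by the arm. Next I push the knob.

Run:
```python
from workcell import r, command_gripper, optics
from h import *
q=quat(YA); command_gripper(0)
a=aw(.122,0); r.reach([*a,.2],q)
print(r.move_straight([*a,.113],speed=.1,max_force=8))
hit=r.move_straight([*aw(.078,0),.113],q,speed=.025,max_force=8); s=r.read_state()
print(hit,"x",((s["eef_pos"][:2]-WELL)@RA*1e3).round(1),s["contact_force"],s["time_s"])
r.move_straight([*aw(.115,0),.113],q,speed=.06); r.move_straight([*aw(.115,0),.22],q,speed=.15); r.reach([.45,.12,.3],q)
im,d=optics.get_image("scene"); m=optics.camera_model("scene"); np.savez("s4.npz",im=im,d=d,**m); D=load("s4.npz"); P=pts(D); h=cv2.cvtColor(im,cv2.COLOR_RGB2HSV).astype(int)
L=(P[...,:2]-WELL)@RA*1e3; k=((h[...,0]<5)|(h[...,0]>175))&(h[...,1]>170)&(P[...,1]<0)&(P[...,2]>.1)&(P[...,2]<.125); print("knob",L[k].mean(0).round(1))
b=(h[...,0]>108)&(h[...,0]<125)&(h[...,1]>150)&(abs(L[...,0])<50)&(abs(L[...,1])<42); print("tab max",P[...,2][b].max())
cv2.imwrite("pics/end.png",cv2.resize(im[90:330,80:400],None,fx=2,fy=2)[:,:,::-1]); print(r.read_state()["time_s"])
```

```text
False
False x [78.1  0. ] [-0.19566378  0.16530936 -0.72161831] 16.1583
knob [88.5 -4. ]
tab max 0.10746608469874354
19.0667
```

View pics/end.png

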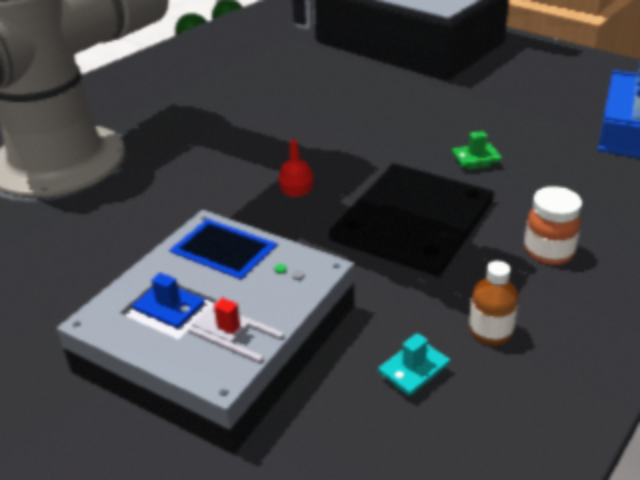

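The insert sits home, flush, with its dot toward the knob. The bystanders are undisturbed, but the knob did not move: the fingers met nothing. I check the gripper.

Run:
```python
from workcell import r, command_gripper
s=r.read_state(); print(s["grip_width"],s["grip_force"],r.tip_extent,s["eef_pos"],s["eef_rot"],s["time_s"])
```

```text
-9.404527940516675e-05 0.0 0.025 [0.4506325  0.11917116 0.29941431] [-6.86549215e-02  9.97640365e-01 -1.49915301e-04 -4.25738709e-04] 19.0667
```

Run:
```python
from workcell import r, command_gripper, optics
from h import *
q=quat(YA); a=aw(.122,0); r.reach([*a,.2],q)
r.move_straight([*a,.113],speed=.1,max_force=8); ims=[]
for x in (.112,.104,.098,.092):
    hit=r.move_straight([*aw(x,0),.113],q,speed=.025,max_force=8); s=r.read_state()
    print(hit,x,((s["eef_pos"][:2]-WELL)@RA*1e3).round(1),s["eef_pos"][2].round(4),s["contact_force"].round(2),s["torque"].round(2),s["time_s"])
im,d=optics.get_image("scene"); np.savez("s5.npz",im=im,d=d,**optics.camera_model("scene"))
cv2.imwrite("pics/push.png",cv2.resize(im[170:320,110:310],(800,600),interpolation=cv2.INTER_CUBIC)[:,:,::-1])
```

```text
False 0.112 [ 1.12e+02 -1.00e-01] 0.1132 [-0.37 -0.08  0.59] [-0.03 -0.01  0.01] 21.8833
False 0.104 [103.9  -0. ] 0.1131 [-0.3  -0.08 -0.49] [0.04 0.01 0.  ] 22.35
False 0.098 [97.9 -0. ] 0.1131 [ 0.14  0.68 -0.32] [-0.01  0.01 -0.02] 22.7417
False 0.092 [91.9 -0. ] 0.1131 [ 0.03 -0.    0.59] [-0.03  0.03 -0.  ] 23.1333
```

View pics/push.png

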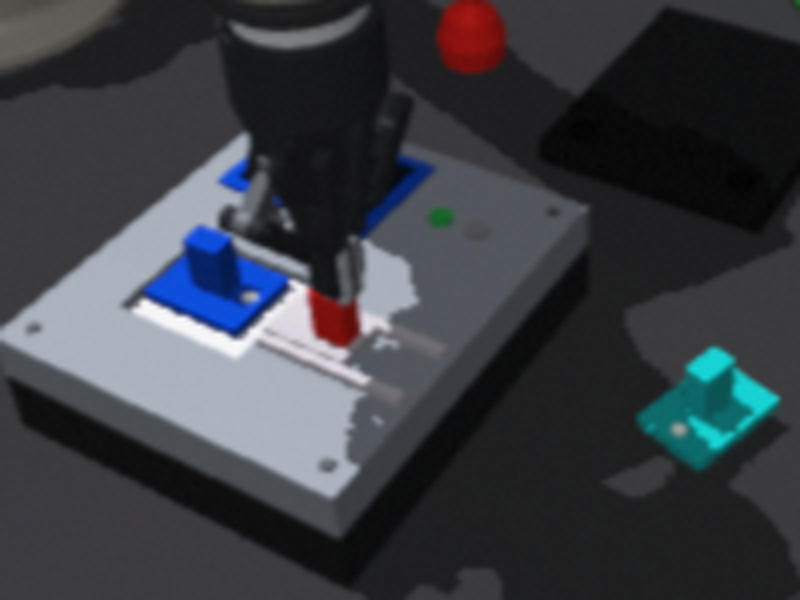

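The picture shows the finger ends at (340,290), just over the top of the knob, so the tips are higher than I assumed. I read their height from depth.

Run:
```python
from h import *
D=load("s5.npz"); P=pts(D); L=(P[...,:2]-WELL)@RA*1e3; h=cv2.cvtColor(D["im"],cv2.COLOR_RGB2HSV).astype(int)
red=(h[...,1]>150)&((h[...,0]<8)|(h[...,0]>172))
for v in range(228,262,2):
    u=195; print(v,[(L[v,u,0].round(),L[v,u,1].round(),(P[v,u,2]*1e3).round(),int(red[v,u])) for u in (191,194,197)])
c=D["K"]@(D["R"]@[*aw(.092,0),.088]+D["t"]); print(c[:2]/c[2])
```

```text
228 [(np.float64(103.0), np.float64(-16.0), np.float64(168.0), 0), (np.float64(104.0), np.float64(-9.0), np.float64(163.0), 0), (np.float64(103.0), np.float64(0.0), np.float64(156.0), 0)]
230 [(np.float64(103.0), np.float64(-17.0), np.float64(164.0), 0), (np.float64(103.0), np.float64(-9.0), np.float64(158.0), 0), (np.float64(102.0), np.float64(0.0), np.float64(150.0), 0)]
232 [(np.float64(101.0), np.float64(-16.0), np.float64(157.0), 0), (np.float64(105.0), np.float64(-12.0), np.float64(155.0), 0), (np.float64(103.0), np.float64(-1.0), np.float64(146.0), 0)]
234 [(np.float64(100.0), np.float64(-16.0), np.float64(151.0), 0), (np.float64(101.0), np.float64(-9.0), np.float64(146.0), 0), (np.float64(104.0), np.float64(-3.0), np.float64(143.0), 0)]
236 [(np.float64(99.0), np.float64(-16.0), np.float64(146.0), 0), (np.float64(99.0), np.float64(-7.0), np.float64(138.0), 0), (np.float64(104.0), np.float64(-3.0), np.float64(137.0), 0)]
238 [(np.float64(98.0), np.float64(-16.0), np.float64(139.0), 0), (np.float64(99.0), np.float64(-8.0), np.float64(134.0), 0), (np.float64(102.0), np.float64(-
[... 1385 characters left out ...]
1), (np.float64(93.0), np.float64(-9.0), np.float64(87.0), 1), (np.float64(96.0), np.float64(-3.0), np.float64(83.0), 1)]
256 [(np.float64(86.0), np.float64(-11.0), np.float64(79.0), 0), (np.float64(92.0), np.float64(-8.0), np.float64(80.0), 0), (np.float64(97.0), np.float64(-5.0), np.float64(79.0), 0)]
258 [(np.float64(88.0), np.float64(-14.0), np.float64(77.0), 0), (np.float64(93.0), np.float64(-11.0), np.float64(76.0), 0), (np.float64(99.0), np.float64(-8.0), np.float64(76.0), 0)]
260 [(np.float64(90.0), np.float64(-18.0), np.float64(75.0), 0), (np.float64(97.0), np.float64(-16.0), np.float64(77.0), 0), (np.float64(98.0), np.float64(-7.0), np.float64(70.0), 0)]
[196.03698925 250.73275189]
```

The finger ends are at about z = 0.115, level with the TCP, not 25 mm below it. I find the analyser's top by a gentle touch beyond the knob, lift 12 mm and push from there.

Run:
```python
from workcell import r, command_gripper, optics
from h import *
q=quat(YA); X=.124; a=aw(X,0)
r.move_straight([*aw(.092,0),.125],q,speed=.06); r.move_straight([*a,.125],q,speed=.06); r.hold(.1)
hit=r.move_straight([*a,.066],q,speed=.03,max_force=4); z=r.read_state()["eef_pos"][2]; print("touch",hit,z)
z=z+.014; r.move_straight([*a,z],q,speed=.04); r.hold(.1)
hit=r.move_straight([*aw(.079,0),z],q,speed=.025,max_force=8); s=r.read_state()
print(hit,((s["eef_pos"][:2]-WELL)@RA*1e3).round(1),s["contact_force"].round(2),s["time_s"])
r.move_straight([*aw(.115,0),z],q,speed=.06); r.move_straight([*aw(.115,0),.22],q,speed=.15); r.reach([.45,.12,.3],q); r.hold(.2)
im,d=optics.get_image("scene"); np.savez("s6.npz",im=im,d=d,**optics.camera_model("scene"))
P=pts(load("s6.npz")); h=cv2.cvtColor(im,cv2.COLOR_RGB2HSV).astype(int); L=(P[...,:2]-WELL)@RA*1e3
k=((h[...,0]<5)|(h[...,0]>175))&(h[...,1]>170)&(P[...,1]<0)&(P[...,2]>.1)&(P[...,2]<.125); print("knob",L[k].mean(0).round(1),r.read_state()["time_s"])
cv2.imwrite("pics/end2.png",cv2.resize(im[170:320,110:310],(800,600),interpolation=cv2.INTER_CUBIC)[:,:,::-1])
```

```text
touch True 0.07119207598359091
True [83.9 -0. ] [ 1.91 -0.42  1.06] 28.0083
knob [66.2 -3.7] 31.2083
```

View pics/end2.png

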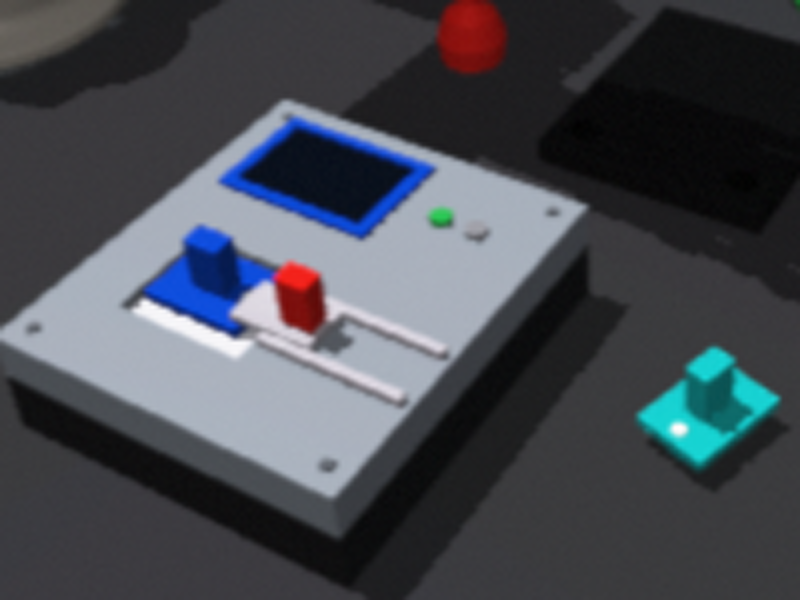

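The slide's plate now lies over the insert's flange and the knob has moved about 22 to 24 mm. I push once more, firmly, to make sure it is at the stop, then hand in.

Run:
```python
from workcell import r
from h import *
q=quat(YA); z=.0852
r.reach([*aw(.115,0),.2],q); r.move_straight([*aw(.115,0),z],q,speed=.1,max_force=8); r.move_straight([*aw(.092,0),z],q,speed=.05,max_force=8); r.hold(.1)
hit=r.move_straight([*aw(.079,0),z],q,speed=.015,max_force=12); r.hold(.2); s=r.read_state()
print(hit,((s["eef_pos"][:2]-WELL)@RA*1e3).round(1),s["contact_force"].round(2))
r.move_straight([*aw(.115,0),z],q,speed=.06); r.move_straight([*aw(.115,0),.22],q,speed=.15); r.hold(.3)
print(r.read_state()["time_s"], r.finish_job())
```

```text
True [83.9  0. ] [3.21 0.51 2.23]
the job is handed in; nothing more can be done
37.3417 None
```

The insert is home in the pocket, flush, with its white dot toward the knob and released; the red knob is pushed to its stop, and the job was handed in at 37 s (no verdict was returned).

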